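Throttle the bench fume inlet and clamp it

TASK

The fume-extraction inlet on this welding bench is set too wide open and would draw the shielding gas off the weld. Without gripping anything, push the damper's control lever round clockwise until its pointer stands on the one long mark in the middle of the scale, then push the clamping lever clockwise as far as it goes so that the setting is locked. Use light finger pressure, and leave the tools and offcuts lying round the inlet where they are.

Things in the scene. Friction and masses are not known exactly. Their poses are not given: they have to be found in the camera images.
- inlet: The extraction inlet, bolted to the bench, fixed: a round steel iris damper with an open 106 mm mouth in its top. Origin on its vertical axis at bench height, z up; the long mark lies towards its -x, the clamp towards its +y. Bench flange 224 mm across, 8 mm high; casing 216 mm across, up to 84 mm; pale scale plate, top at 89 mm; lip of the mouth up to 91 mm.
- damper_ring (a joint): Angle of the control ring with its lever, rad: 0 fully open, 2.094 fully shut, growing clockwise seen from above, 1.047 with the pointer on the long mark. It turns about the inlet's axis; the iris blades follow. In the inlet's frame the lever points 240 degrees minus this angle (anticlockwise from +x). No spring: it rubs (about 2.5 N at the knob) and stays where it is left.
- lever_knob (a point): Middle of the upright black knob at the end of the control lever: a cylinder 18 mm in diameter, 101 to 135 mm above the bench (this point at 118), 142 mm from the inlet's axis. To be pushed sideways round the inlet. The lever under it is a flat steel strip 16 mm wide, top at 99 mm, that reaches from the dark ring (radius 84 to 107 mm, top at 94 mm) out to radius 152 mm.
- pointer_tip (a point): Inner tip of the slim steel pointer, in line with the lever and moving with it, 72 mm from the inlet's axis, 95 mm above the bench.
- long_mark (a point): Outer end of the long scale mark, 70.5 mm from the inlet's axis, 89 mm above the bench. Seven black marks stand on the pale plate round the mouth, 20 degrees (0.349 rad) apart: the fourth is long (13 mm), the other six short (6 mm).
- clamp (a joint): Angle of the clamping lever, rad, growing clockwise seen from above: near 0 loose, 1.3 tight, at its stop. At 0 it points to the inlet's +y (5 degrees towards -x), outwards; tight, it points along the inlet's +x (20 degrees towards +y). No spring: it rubs (about 1.6 N at its end) and stays where it is left. Its toe comes down on the ring's edge as it tightens.
- clamp_stud (a point): Axis of the clamping lever, 122 mm from the inlet's axis on its +y side: a steel hub 22 mm in diameter, 102 to 126 mm above the bench; this point at 122 mm.
- clamp_end (a point): Centre of the 17 mm ball at the end of the clamping lever, 62 mm from the stud's axis, 128 mm above the bench. The black arm is a round bar 12 mm thick whose centre rises from 118 mm at the hub to 128 mm at the end.
- chipping_hammer: Bystander: chipping hammer lying on the bench, 230 mm long, 155 mm across the head, 20 mm high; origin at bench height under the shaft, 48 mm from the head, which lies towards its +x.
- tube_offcut: Bystander: open piece of square steel tube, 40 x 40 mm, standing 70 mm high; origin at the centre of its underside.
- wire_brush: Bystander: wooden wire brush lying bristles down, 270 mm long, 28 mm wide, 30 mm high; origin at bench height near its middle, bristles towards its +x.
- pipe_collar: Bystander: steel pipe collar, 48 mm in diameter, 28 mm high, standing on the bench; origin at the centre of its underside.

How it is judged:
By the outcome, as a careful person would: the job done as asked, in the order asked, and still so for the second after the job is handed in, with the robot touching nothing.
It also fails if it takes over 58 s, if anything falls off the work surface, if the arm or the gripper's body presses on something with over 40 N, if the wrist force passes 120 N, or if a joint passes its speed limit or range.

ROBOT

A 6-joint arm with a two-finger parallel gripper is mounted at the origin on the work surface. World frame = base frame: x ahead of the robot, y to its left, z up, the work surface at z = 0. Lengths are in m, angles in degrees, forces in N, time in s.
With the tool pointing down it reaches from about 0.3 to 0.825 m from the base axis. Payload 5.4 kg.
Tool frame: the origin (TCP) lies on the centre line of the jaws, within the pads' length; the fingertips stand tcp_to_tips ahead of it and the grasp point (between the pads) lies 11 mm behind it (tcp_to_tips is the distance from the TCP to the fingertips, in m); x points along the fingers, y is the direction in which the jaws open and shut, and the axes are right-handed (so a half turn about x gives the same grasp; the last joint's range is limited). The gripper opens to 92 mm and grips with 3 to 60 N. Pads are 20 mm wide; open, the fingers measure 128 mm over their backs; the gripper's body (75 mm by 189 mm) begins 69 mm behind the grasp point.
Start: joints at [51.217, 9.076, 91.501, -0, 79.423, -12.038], TCP at [0.259, 0.513, 0.198] pointing down, gripper open.
Joint ranges: [-166.64, 166.64], [-54.1, 131.32], [10.49, 154.53], [-73.88, 253.88], [9.74, 151.15], [-171.62, 171.62]. Speed limits (degrees/s): [147.25, 147.25, 180, 180, 180, 180].

INTERFACE

Orientations are given as a 3x3 rotation matrix whose columns are the frame's x, y, z axes.
In Python, from plant import * gives the robot as it stands.
- The arm moves only by the shell command python3 -m creep 'ROWS' [FORCE]. ROWS is JSON, a list that holds one entry, the list of rows, each a list of 5 numbers: the gripper command: -1 is shut, 1 is fully open, values between are in proportion, then the shift along the tool's x, y, z scaled (see below), then the turn about the tool's x scaled (see below). A call has 1 to 10 rows; each row is the pose to reach, as a shift and turn from the pose commanded when the call began, along the tool's axes at that moment; what a row does not reach only later rows make up. The controller multiplies each number of a shift by 50 cm and each number of a turn by 90 degrees. A row lasts 1/12 s, in which the tool goes at most 41.7 mm and 7.16 degrees, less where a joint would pass 70% of its speed; a pose out of reach is approached as far as the arm can. A call with a number of a shift or a turn outside -1 to 1 is refused whole. A call with a gripper value outside its range is refused whole. The fingers move at their own pace and stop on an object; FORCE is the grip in N (left out, the last holds). Time passes only in rows, so rows that repeat a pose let the fingers close. It gives the time, the measured TCP pose, the force and the opening at its end, in the units of the state.
- get_state(): the state, without advancing time (a new reading comes with each control period).
- read_camera(name): name is "scene" or "top"; returns a dict with "img" (420x560x3 uint8, blue, green, red), "depth" (420x560 float32, m along the optical axis (not along the pixel's ray), 0 where there is no reading), "intrinsics" (3x3 intrinsics, pixels), "D" ([k1, k2, p1, p2, k3] as OpenCV has them; the pictures are not rectified), "position" and "attitude" of the camera in the world. Camera axes: x right, y down, z forward; pixel columns grow to the right and rows downward; lengths in m; the calibration is good to about 2 mm. A picture is of the moment at which its call begins.
- job_done(): hands the job in, once; it reports no verdict.
Trained networks look in a picture, given as the dict that the camera call returned (one of the last four; its "shot" number tells which), for a name from the list of things; names that differ only in an ending like _2 or _b are one class to them, and where a whole thing is asked for, a point or a joint stands for the part that bears it (a point fixed in the world has none). Each returns a list of dicts, best first, with "conf" (0 to 1); they miss things now and then, are a little off and sometimes report something else, mostly with a low value. They report only what shows in the picture. A call takes as long as a camera call.
- find_in(name, picture): "extent" ([left, top, width, height] in pixels, round what is visible of it).
- outline_of(name, picture): "pixels" (420x560 bool, what is visible of it) and "extent" ([left, top, width, height] in pixels, round what is visible of it).
The state is a dict: "time_s": time; "joints": joint angles; "dq": joint speeds; "tau": joint torques, N m; "position": TCP position; "orientation": TCP orientation; "force": force on the tool from outside, world axes, zero at the start; "wrist_torque": the same for the moment, N m; "opening": finger opening in m.
Only numpy, scipy, OpenCV 4.12 (cv2) and the standard library are available. Lean on these libraries where they do the work, as an engineer would, in place of code of your own. Each camera call takes 0.05 s, during which the arm holds its last target.

## Working session

There is one attempt and no reset: what is moved stays moved. The work goes in short steps, Python scripts to look and compute and a shell command to move; the robot and the scene stay as the last step left them, time stands still between calls to the robot, and variables do not carry over. Pictures are saved under pics/ and viewed, and the job is handed in when it is done.

```bash
mkdir -p pics; ls; python3 - <<'E'
from plant import *
import cv2
s=get_state(); print(s)
for n in("scene","top"):
    p=read_camera(n); cv2.imwrite(f"pics/{n}0.png",p["img"]); print(n,p["intrinsics"],p["D"],p["position"],p["attitude"])
    for o in["inlet","damper_ring","lever_knob","pointer_tip","long_mark","clamp","clamp_stud","clamp_end","chipping_hammer","tube_offcut","wire_brush","pipe_collar"]:
        print(o,[(d["extent"],round(d["conf"],2)) for d in find_in(o,p)[:2]])
E
```

```text
pics
{'time_s': 0.0, 'joints': array([ 5.12166580e+01,  9.11134967e+00,  9.15720213e+01,  1.35449704e-03,
        7.94228218e+01, -1.20401492e+01]), 'dq': array([-0.0430682 , -0.01549766,  0.02451463, -0.01715833, -0.06038058,
        0.08298938]), 'tau': array([ 7.61548617e-04, -3.85579848e+01, -3.22102618e+01,  7.02327001e-02,
        3.79358232e-02, -1.02723545e-04]), 'position': array([0.25835892, 0.51295585, 0.19663303]), 'orientation': array([[-1.17905084e-03,  4.49995173e-01,  8.93030209e-01],
       [-1.43021663e-03,  8.93029158e-01, -4.49996531e-01],
       [-9.99998282e-01, -1.80779545e-03, -4.09336199e-04]]), 'force': array([-0.12248247,  0.1885564 ,  0.74047114]), 'wrist_torque': array([0.03505414, 0.02201848, 0.03202599]), 'opening': 0.09172694415470611}
scene [[543.59391735   0.         281.5217016 ]
 [  0.         543.59391735 216.94537229]
 [  0.           0.           1.        ]] [-0.03646527  0.          0.          0.          0.        ] [ 1.25991209 -0.59425995  0.83056458] [[ 0.6817758   0.44683629 -0.57924009]
 [ 0.73152922 -0.42381067  0.53408756]
 [-0.006838
[... 1048 characters left out ...]
 [ 2.67747175e-02 -1.37993666e-01 -9.90071140e-01]]
inlet [([258.8, 148.5, 136.1, 92.0], 0.89)]
damper_ring [([293.1, 149.1, 101.8, 87.3], 0.9)]
lever_knob [([292.9, 152.0, 102.3, 86.0], 0.75), ([259.0, 198.5, 31.8, 3.0], 0.56)]
pointer_tip [([289.2, 148.9, 104.3, 85.3], 0.58)]
long_mark [([258.9, 151.3, 135.9, 88.8], 0.84)]
clamp [([258.2, 195.6, 36.2, 7.2], 0.66), ([386.9, 145.6, 22.9, 26.9], 0.49)]
clamp_stud [([260.0, 147.5, 135.0, 91.6], 0.82)]
clamp_end [([255.9, 192.4, 37.8, 11.1], 0.64)]
chipping_hammer [([408.0, 178.5, 74.7, 85.6], 0.94)]
tube_offcut [([387.9, 145.6, 19.3, 27.2], 0.61)]
wire_brush [([204.8, 158.3, 14.8, 105.1], 0.76)]
pipe_collar [([262.1, 251.3, 18.7, 19.8], 0.48)]
```

```bash
python3 - <<'E'
import cv2
a=cv2.imread("pics/top0.png")[110:290,190:500]; cv2.imwrite("pics/topc.png",cv2.resize(a,(775,450),interpolation=cv2.INTER_CUBIC))
a=cv2.imread("pics/scene0.png"); cv2.imwrite("pics/sc.png",cv2.resize(a[170:420,10:400],(780,500),interpolation=cv2.INTER_CUBIC))
E
```

```text
(no output)
```

View pics/topc.png

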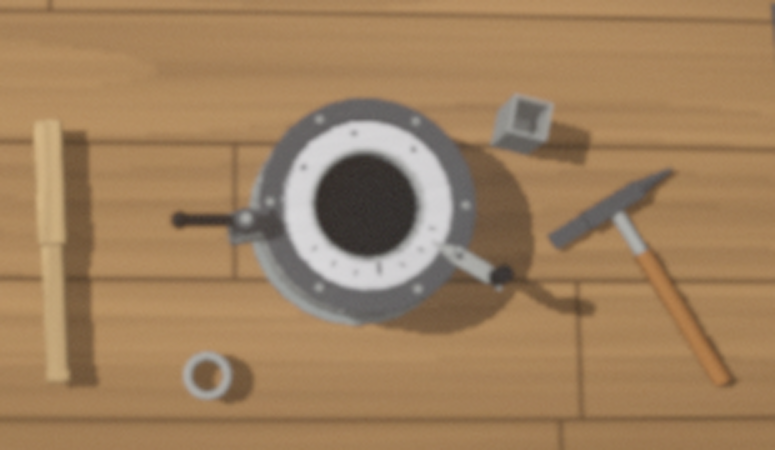

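View pics/sc.png

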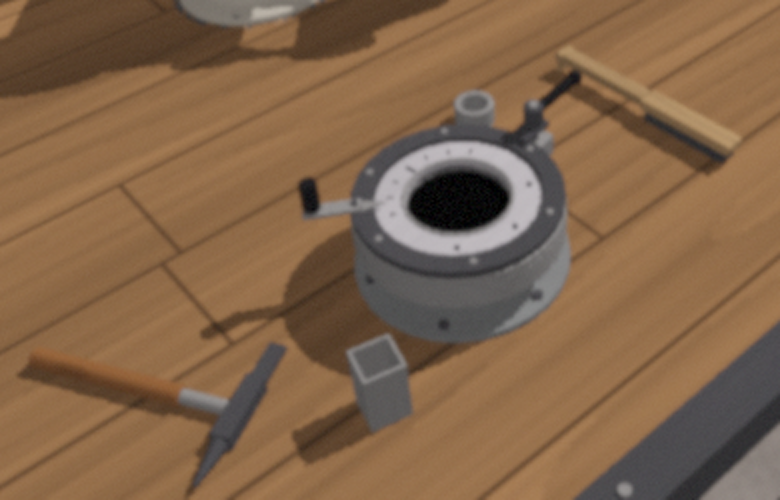

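View pics/top0.png

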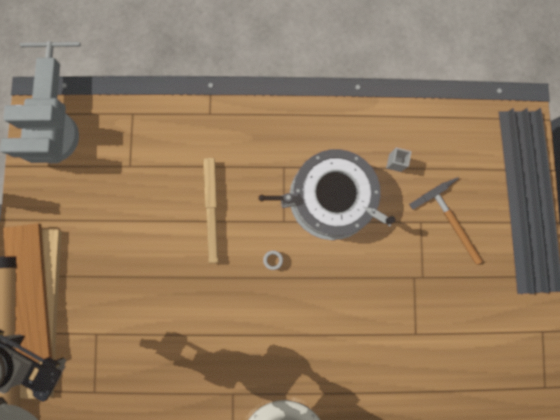

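The top view shows the inlet centred near (336,192), the knob at (390,220), the clamp ball at (262,198) and the long mark at about (341,217). The pointer sits to the right of the mark. Next I'll turn these pixels into positions.

```bash
cat > h.py <<'E'
from plant import *
import cv2, numpy as np
def toplane(p,uv,z):
    uv=np.asarray(uv,float).reshape(-1,1,2)
    n=cv2.undistortPoints(uv,np.array(p["intrinsics"]),np.array(p["D"])).reshape(-1,2)
    R=np.array(p["attitude"]);c=np.array(p["position"])
    d=np.c_[n,np.ones(len(n))]@R.T
    return c+d*((z-c[2])/d[:,2])[:,None]
def proj(p,X):
    R=np.array(p["attitude"]);c=np.array(p["position"])
    q=(np.asarray(X,float).reshape(-1,3)-c)@R
    return cv2.projectPoints(q,np.zeros(3),np.zeros(3),np.array(p["intrinsics"]),np.array(p["D"]))[0].reshape(-1,2)
def circ(P):
    A=np.c_[2*P[:,:2],np.ones(len(P))];s=np.linalg.lstsq(A,(P[:,:2]**2).sum(1),rcond=None)[0]
    r=np.sqrt(s[2]+s[0]**2+s[1]**2); e=np.hypot(*(P[:,:2]-s[:2]).T)-r
    return s[:2],r,e
def robust(P):
    for i in range(6):
        c,r,e=circ(P); P=P[abs(e)<max(0.0015,1.5*np.median(abs(e)))]
    return c,r,len(P)
E
cat > m.py <<'E'
from h import *
import sys
for n in("top","scene"):
    p=read_camera(n); im=p["img"]; g=im.astype(int).min(2)
    o=outline_of("inlet",p)
    ext=o[0]["extent"]; print(n,ext,o[0]["conf"])
    m=np.zeros(g.shape,np.uint8); x,y,w,h=[int(v) for v in ext]
    m[y-4:y+h+4,x-4:x+w+4]=1
    W=((g>150)&(m>0)).astype(np.uint8)
    W=cv2.morphologyEx(W,cv2.MORPH_CLOSE,np.ones((3,3)))
    cs,_=cv2.findContours(W,cv2.RETR_CCOMP,cv2.CHAIN_APPROX_NONE)
    cs=sorted(cs,key=len)[::-1][:2]
    for k,c in enumerate(cs):
        for z in((0.089,0.094) if k==0 else (0.091,)):
            print(len(c),z,robust(toplane(p,c.reshape(-1,2),z)))
    for nm in("lever_knob","clamp","clamp_end","damper_ring"):
        for o in outline_of(nm,p)[:2]:
            q=np.argwhere(o["pixels"])
            print(nm,o["conf"],o["extent"],len(q))
    np.save(f"pics/{n}.npy",p,allow_pickle=True)
E
python3 m.py
```

```text
top [257.5, 150.2, 137.9, 89.8] 0.74
234 0.089 (array([ 0.62095825, -0.12695033]), np.float64(0.08326614741898287), 79)
234 0.094 (array([ 0.62008531, -0.12619237]), np.float64(0.08289296860936804), 79)
124 0.091 (array([ 0.62156196, -0.12373085]), np.float64(0.05405643047833211), 106)
lever_knob 0.73 [291.6, 146.1, 103.6, 89.3] 2639
lever_knob 0.38 [260.1, 194.4, 32.0, 9.2] 249
clamp 0.8 [257.1, 193.9, 35.6, 10.8] 222
clamp_end 0.6 [259.3, 194.3, 33.3, 10.8] 227
damper_ring 0.86 [290.8, 147.3, 106.3, 88.7] 2523
scene [159.6, 204.7, 141.9, 136.7] 0.67
198 0.089 (array([ 0.62225881, -0.12337109]), np.float64(0.07983259626697846), 165)
198 0.094 (array([ 0.62655819, -0.12654606]), np.float64(0.0792943249014511), 165)
139 0.091 (array([ 0.62420213, -0.12480497]), np.float64(0.05665292179484964), 110)
lever_knob 0.88 [159.6, 232.4, 132.6, 77.8] 3227
clamp 0.75 [271.3, 207.2, 30.5, 29.3] 300
clamp_end 0.51 [273.4, 205.4, 29.4, 26.2] 270
damper_ring 0.74 [162.6, 233.0, 130.4, 75.1] 3201
```

```bash
cat > m2.py <<'E'
from h import *
C=np.array([0.622,-0.125])
for n,boxes in (("top",{"knob":(380,208,404,230),"ball":(254,190,272,206)}),("scene",{"knob":(150,250,178,280),"ball":(285,200,305,220)})):
    p=np.load(f"pics/{n}.npy",allow_pickle=True).item(); g=p["img"].astype(int).max(2)
    for k,(a,b,c,d) in boxes.items():
        w=g[b:d,a:c]; q=np.argwhere(w<70)[:,::-1]+[a,b]
        if len(q)==0: print(n,k,w.min());continue
        ce=q.mean(0); z={"knob":0.118,"ball":0.128}[k]
        P=toplane(p,ce,z)[0]; d_=P[:2]-C
        print(n,k,len(q),ce,q.min(0),q.max(0),P,np.hypot(*d_),np.degrees(np.arctan2(d_[1],d_[0])))
    im=p["img"].copy()
    # crop around plate, upscaled
    x,y=proj(p,[C[0],C[1],0.089])[0]; cv2.imwrite(f"pics/{n}_z.png",cv2.resize(im[int(y)-60:int(y)+60,int(x)-80:int(x)+80],(800,600),interpolation=cv2.INTER_CUBIC)); print(n,"crop origin",int(x)-80,int(y)-60)
E
python3 m2.py
```

```text
top knob 39 [390.41025641 219.64102564] [387 217] [394 222] [ 0.54970171 -0.24821144  0.118     ] 0.14285692685056262 -120.40365563666056
top ball 21 [266.04761905 197.61904762] [261 197] [271 199] [0.59934207 0.04666051 0.128     ] 0.17314939533322649 97.51915911471693
top crop origin 256 131
scene knob 123 [164.15447154 267.75609756] [160 260] [168 276] [ 0.5507033 -0.246197   0.118    ] 0.1406127011580538 -120.46707307485205
scene ball 96 [292.36458333 212.0625    ] [285 205] [299 219] [0.60260507 0.04323724 0.128     ] 0.1693515100639499 96.57621147527195
scene crop origin 157 207
```

```bash
sleep 0
```

```text
(no output)
```

View pics/top_z.png

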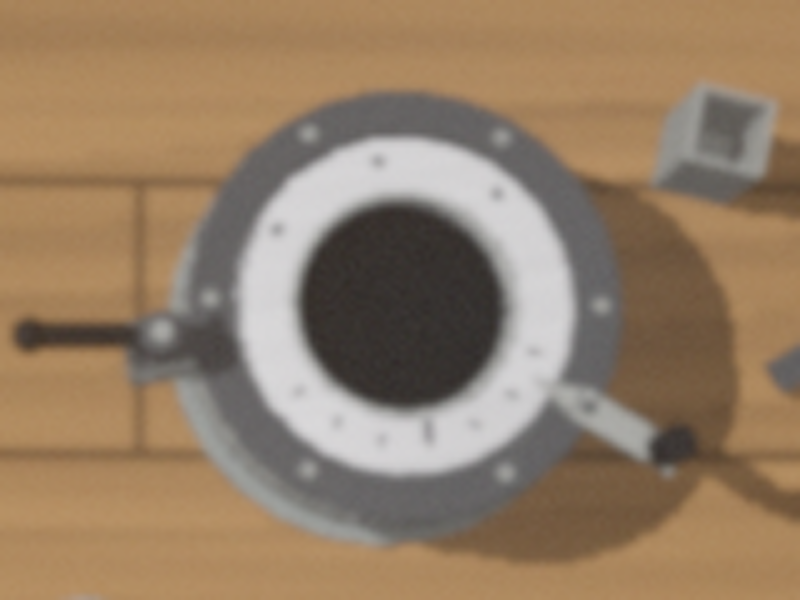

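View pics/scene_z.png

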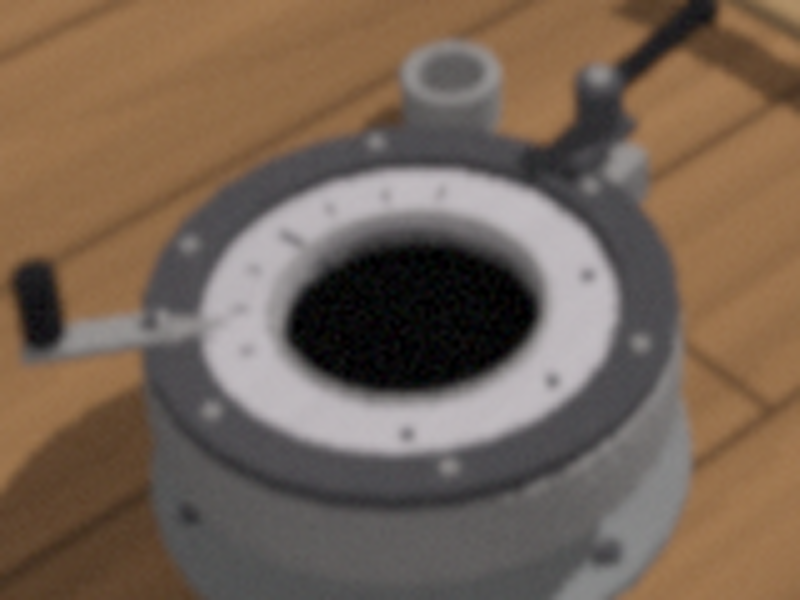

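```bash
cat > m3.py <<'E'
from h import *
T=np.load("pics/top.npy",allow_pickle=True).item(); S=np.load("pics/scene.npy",allow_pickle=True).item()
C=np.array([0.622,-0.1245])
def pr(l,p,uv,z,s=5):
    o={1:(256,131),2:(157,207)}[1 if p is T else 2]
    P=toplane(p,np.array(uv)/s-0.4+np.array(o),z)[0];d=P[:2]-C
    print(l,P.round(4),"r",np.hypot(*d).round(4),"a",(np.degrees(np.arctan2(d[1],d[0]))%360).round(1))
for i,m in enumerate([(534,351),(512,395),(475,425),(428,445),(381,440),(338,422),(298,391)]): pr(i,T,m,.089)
for i,m in enumerate([(247,350),(238,308),(253,270),(281,234),(330,209),(385,195),(442,191)]): pr(i,S,m,.089)
pr("stud",T,(160,331),.126);pr("stud",S,(598,78),.126)
pr("ball",T,(26,333),.128);pr("ball",S,(703,12),.128)
pr("ptr",T,(543,383),.095);pr("ptr",S,(210,323),.095)
E
python3 m3.py
```

```text
0 [ 0.599  -0.1881  0.089 ] r 0.0676 a 250.2
1 [ 0.5773 -0.1768  0.089 ] r 0.0688 a 229.5
2 [ 0.5626 -0.1584  0.089 ] r 0.0684 a 209.7
3 [ 0.5527 -0.1352  0.089 ] r 0.0701 a 188.8
4 [ 0.5551 -0.1124  0.089 ] r 0.068 a 169.8
5 [ 0.5638 -0.0916  0.089 ] r 0.0669 a 150.5
6 [ 0.5788 -0.0723  0.089 ] r 0.0677 a 129.6
0 [ 0.5992 -0.1864  0.089 ] r 0.066 a 249.8
1 [ 0.5776 -0.1747  0.089 ] r 0.067 a 228.5
2 [ 0.5638 -0.157   0.089 ] r 0.0666 a 209.2
3 [ 0.5542 -0.1356  0.089 ] r 0.0687 a 189.3
4 [ 0.5558 -0.1114  0.089 ] r 0.0675 a 168.8
5 [ 0.5646 -0.0893  0.089 ] r 0.0673 a 148.5
6 [ 0.5789 -0.0704  0.089 ] r 0.0691 a 128.5
stud [ 0.6019 -0.0039  0.126 ] r 0.1223 a 99.5
stud [ 0.6026 -0.0033  0.126 ] r 0.1227 a 99.1
ball [0.6003 0.0589 0.128 ] r 0.1847 a 96.8
ball [0.602  0.0582 0.128 ] r 0.1838 a 96.3
ptr [ 0.5824 -0.1909  0.095 ] r 0.0773 a 239.2
ptr [ 0.5825 -0.1912  0.095 ] r 0.0775 a 239.3
```

```bash
python3 - <<'E'
import plant
print(plant.tcp_to_tips if hasattr(plant,'tcp_to_tips') else [n for n in dir(plant) if n[0]!='_'])
E
python3 -m creep '[[[-1,0,-0.05,0.06,0],[-1,0,-0.11,0.13,0],[-1,0,-0.17,0.2,0],[-1,0,-0.23,0.27,0],[-1,0,-0.29,0.34,0],[-1,0,-0.35,0.41,0],[-1,0,-0.41,0.48,0],[-1,0,-0.47,0.55,0],[-1,0,-0.53,0.62,0],[-1,0,-0.55,0.637,0]]]' 10
```

```text
0.008
time_s: 2.73
position: [0.4176, 0.129, 0.1979]
orientation: [[0.001, 0.45, 0.893], [0.0, 0.893, -0.45], [-1.0, 0.001, 0.001]]
force: [0.1, 0.2, -0.6]
opening: 0.0278
```

```bash
python3 -m creep '[[[-1,0,-0.05,0.06,0],[-1,0,-0.11,0.13,0],[-1,0,-0.17,0.2,0],[-1,0,-0.23,0.27,0],[-1,0,-0.29,0.34,0],[-1,0,-0.35,0.41,0],[-1,0,-0.41,0.48,0],[-1,0,-0.47,0.55,0],[-1,0,-0.53,0.62,0],[-1,0,-0.557,0.644,0]]]'
cat > w.py <<'E'
# usage: w.py x y z [headingdeg of -z axis]: print scaled shifts from current measured pose
from h import *
import sys
s=get_state(); t=np.array([float(v) for v in sys.argv[1:4]])
d=s["orientation"].T@(t-s["position"])/0.5
h=np.degrees(np.arctan2(*(-s["orientation"][:2,2])[::-1]))
print("pos",s["position"].round(4),"F",s["force"].round(1),"open",round(s["opening"],4),"shift",d.round(3),"head",h.round(1),end=" ")
if len(sys.argv)>4: print("turn",round(((h-float(sys.argv[4])+180)%360-180)/90,3))
E
python3 w.py 0.580 -0.2645 0.116 149.4; python3 m.py >/dev/null; python3 - <<'E'
import cv2,numpy as np
p=np.load("pics/scene.npy",allow_pickle=True).item()["img"]
cv2.imwrite("pics/s1.png",cv2.resize(p[120:360,80:400],(800,600)))
E
```

```text
time_s: 3.57
position: [0.5759, -0.2537, 0.1975]
orientation: [[0.0, 0.45, 0.893], [0.0, 0.893, -0.45], [-1.0, 0.0, 0.0]]
force: [0.9, 0.2, 0.1]
opening: 0.0006
pos [ 0.5759 -0.2537  0.1975] F [0.9 0.2 0.1] open 0.0006 shift [ 0.163 -0.016  0.017] head 153.2 turn 0.043
```

View pics/s1.png

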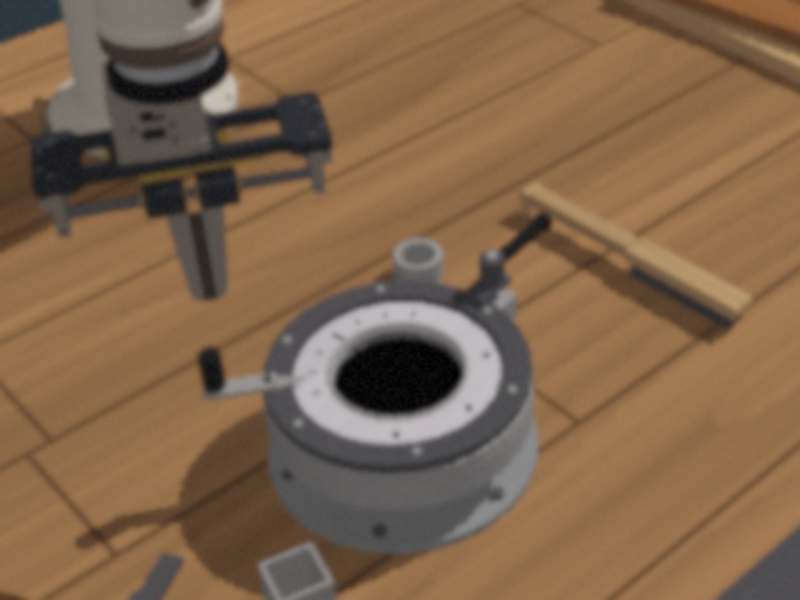

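The closed fingers hang above and behind the knob, near (210,290), and nothing has moved. Now I'll let the arm settle.

```bash
python3 -m creep '[[[-1,0,0,0,0],[-1,0,0,0,0]]]'; python3 w.py 0.580 -0.2645 0.114 149.4
```

```text
time_s: 4.33
position: [0.5753, -0.2514, 0.1978]
orientation: [[0.0, 0.45, 0.893], [-0.0, 0.893, -0.45], [-1.0, -0.0, 0.0]]
force: [-0.6, -0.4, -0.0]
opening: 0.0006
pos [ 0.5753 -0.2514  0.1978] F [-0.6 -0.4 -0. ] open 0.0006 shift [ 0.168 -0.019  0.02 ] head 153.3 turn 0.043
```

```bash
python3 -m creep '[[[-1,0,-0.02,0.022,0.043],[-1,0.04,-0.02,0.022,0.043],[-1,0.08,-0.02,0.022,0.043],[-1,0.12,-0.02,0.022,0.043],[-1,0.15,-0.02,0.022,0.043],[-1,0.166,-0.02,0.022,0.043],[-1,0.166,-0.02,0.022,0.043],[-1,0.166,-0.02,0.022,0.043]]]'; python3 w.py 0.566 -0.2564 0.114 149.4
```

```text
time_s: 5.0
position: [0.5807, -0.2656, 0.1149]
orientation: [[0.0, 0.509, 0.861], [-0.0, 0.861, -0.509], [-1.0, -0.0, 0.0]]
force: [0.3, -0.6, 0.2]
opening: 0.0005
pos [ 0.5807 -0.2656  0.1149] F [ 0.3 -0.6  0.2] open 0.0005 shift [ 0.002  0.001 -0.035] head 149.4 turn -0.0
```

```bash
cat > arc.py <<'E'
from h import *
import sys
# arc.py off a1 a2 ... : pusher poses behind knob
C=np.array([0.622,-0.1245]); s=get_state(); off=float(sys.argv[1])
h=np.degrees(np.arctan2(*(-s["orientation"][:2,2])[::-1]))
for a in map(float,sys.argv[2:]):
    r=np.radians(a); P=C+.142*np.array([np.cos(r),np.sin(r)])+off*np.array([-np.sin(r),np.cos(r)])
    d=s["orientation"].T@(np.r_[P,0.114]-s["position"])/.5
    print(a,P.round(4),d.round(3),"turn",round((h-(a-90))/90,3))
E
python3 arc.py 0.019 243 239.4 237 234 231 228 225
```

```text
243.0 [ 0.5745 -0.2596] [ 0.002  0.004 -0.017] turn -0.04
239.4 [ 0.5661 -0.2564] [ 0.002  0.001 -0.035] turn -0.0
237.0 [ 0.5606 -0.2539] [ 0.002 -0.    -0.046] turn 0.027
234.0 [ 0.5539 -0.2505] [ 0.002 -0.001 -0.061] turn 0.06
231.0 [ 0.5474 -0.2468] [ 0.002 -0.002 -0.076] turn 0.093
228.0 [ 0.5411 -0.2427] [ 0.002 -0.001 -0.091] turn 0.127
225.0 [ 0.535  -0.2383] [ 0.002  0.    -0.106] turn 0.16
```

```bash
python3 -m creep '[[[-1,0.002,0.003,-0.017,0],[-1,0.002,0.001,-0.027,0],[-1,0.002,0.001,-0.035,0],[-1,0.002,0,-0.04,0.013],[-1,0.002,0,-0.046,0.027],[-1,0.002,-0.001,-0.053,0.043],[-1,0.002,-0.001,-0.061,0.06],[-1,0.002,-0.001,-0.061,0.06]]]'; python3 arc.py 0.019 234 228; cat > look.py <<'E'
from h import *
import sys
n,x0,y0,x1,y1,out=sys.argv[1],*map(int,sys.argv[2:6]),sys.argv[6]
p=read_camera(n); np.save(f"pics/{n}.npy",p,allow_pickle=True)
k=min(800/(x1-x0),600/(y1-y0)); cv2.imwrite("pics/"+out,cv2.resize(p["img"][y0:y1,x0:x1],None,fx=k,fy=k,interpolation=cv2.INTER_CUBIC)); print("scale",k)
E
python3 look.py scene 120 170 320 320 s2.png
```

```text
time_s: 5.67
position: [0.5541, -0.2507, 0.1143]
orientation: [[0.001, 0.59, 0.808], [-0.001, 0.808, -0.59], [-1.0, -0.0, 0.001]]
force: [1.3, -2.1, 1.0]
opening: 0.0005
234.0 [ 0.5539 -0.2505] [ 0.001  0.    -0.001] turn -0.001
228.0 [ 0.5411 -0.2427] [ 0.001 -0.002 -0.03 ] turn 0.065
scale 4.0
```

View pics/s2.png

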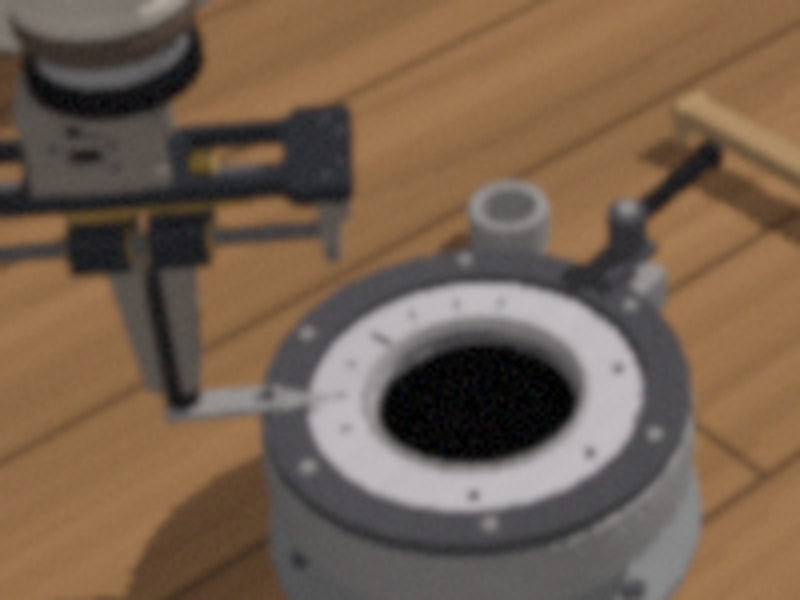

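Contact force is about 2.5 N, as expected, and the pointer now stands near the second mark. I'll continue.

```bash
python3 arc.py 0.019 231 228 225 222 219 216 213 210 207 205
```

```text
231.0 [ 0.5474 -0.2468] [ 0.    -0.002 -0.015] turn 0.033
228.0 [ 0.5411 -0.2427] [ 0.    -0.002 -0.03 ] turn 0.066
225.0 [ 0.535  -0.2383] [ 0.    -0.003 -0.045] turn 0.1
222.0 [ 0.5292 -0.2336] [ 0.    -0.002 -0.06 ] turn 0.133
219.0 [ 0.5236 -0.2286] [ 0.    -0.    -0.075] turn 0.166
216.0 [ 0.5183 -0.2233] [ 0.     0.002 -0.09 ] turn 0.2
213.0 [ 0.5133 -0.2178] [ 0.     0.005 -0.105] turn 0.233
210.0 [ 0.5085 -0.212 ] [ 0.     0.009 -0.119] turn 0.266
207.0 [ 0.5041 -0.2059] [ 0.     0.014 -0.134] turn 0.3
205.0 [ 0.5013 -0.2017] [ 0.     0.017 -0.143] turn 0.322
```

```bash
python3 -m creep '[[[-1,0,-0.002,-0.015,0.033],[-1,0,-0.002,-0.03,0.066],[-1,0,-0.003,-0.045,0.1],[-1,0,-0.002,-0.06,0.133],[-1,0,0,-0.075,0.166],[-1,0,0.002,-0.09,0.2],[-1,0,0.005,-0.105,0.233],[-1,0,0.009,-0.119,0.266],[-1,0,0.014,-0.134,0.3],[-1,0,0.014,-0.134,0.3]]]'; python3 arc.py 0.019 207 204 201 198 195 194 192 190;python3 look.py scene 120 170 320 320 s3.png;python3 look.py top 256 131 416 251 t3.png
```

```text
time_s: 6.55
position: [0.5034, -0.2047, 0.1136]
orientation: [[-0.001, 0.891, 0.453], [0.0, 0.453, -0.891], [-1.0, -0.001, -0.001]]
force: [0.2, 0.3, 0.5]
opening: 0.0004
207.0 [ 0.5041 -0.2059] [-0.001  0.     0.003] turn -0.001
204.0 [ 0.5    -0.1996] [-0.001 -0.001 -0.012] turn 0.033
201.0 [ 0.4962 -0.1931] [-0.001 -0.002 -0.027] turn 0.066
198.0 [ 0.4928 -0.1865] [-0.001 -0.002 -0.042] turn 0.099
195.0 [ 0.4898 -0.1796] [-0.001 -0.002 -0.057] turn 0.133
194.0 [ 0.4888 -0.1773] [-0.001 -0.001 -0.062] turn 0.144
192.0 [ 0.4871 -0.1726] [-0.001 -0.    -0.072] turn 0.166
190.0 [ 0.4855 -0.1679] [-0.001  0.001 -0.082] turn 0.188
scale 4.0
scale 5.0
```

View pics/s3.png

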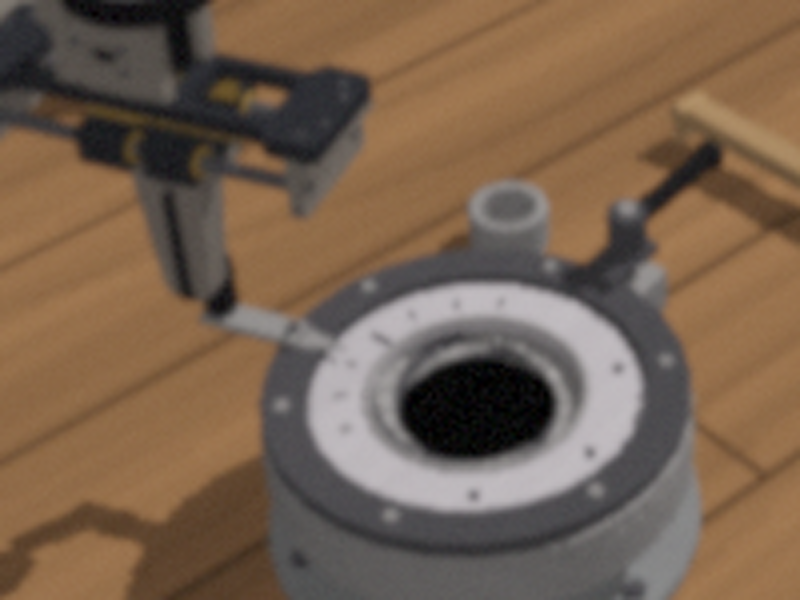

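View pics/t3.png

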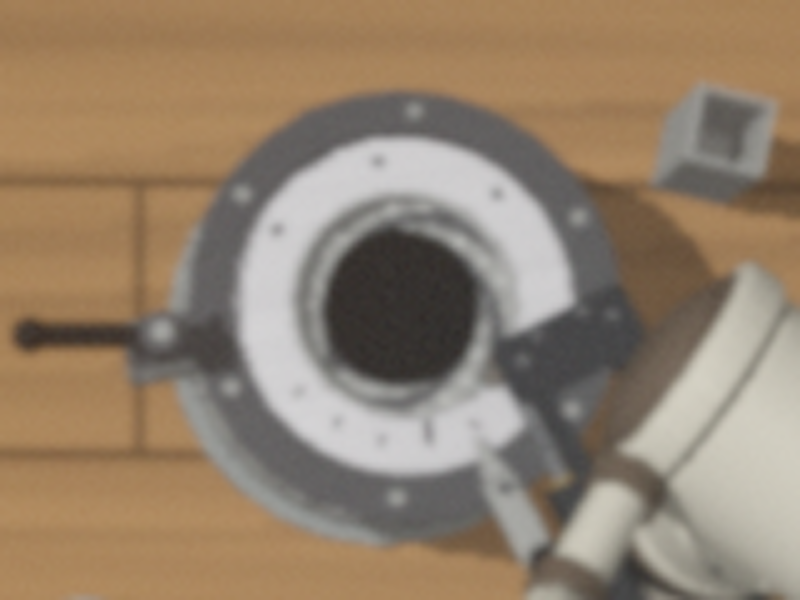

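```bash
cat > bolt.py <<'E'
from h import *
C=np.array([0.622,-0.1245])
def bolts(p,z=0.095):
    # warp ring annulus to polar image in world angles, find bright blobs at bolt radius
    th=np.radians(np.arange(0,360,0.25)); out=[]
    g=cv2.GaussianBlur(p["img"],(0,0),0.7).astype(np.float32).min(2)
    prof=[]
    for r in np.linspace(.0895,.0995,11):
        X=np.c_[C[0]+r*np.cos(th),C[1]+r*np.sin(th),np.full(len(th),z)]
        q=proj(p,X).astype(np.float32)
        prof.append(cv2.remap(g,q[:,0].reshape(-1,1),q[:,1].reshape(-1,1),cv2.INTER_LINEAR).ravel())
    return np.array(prof).max(0)
def phase(p,lo=0,hi=60):
    f=bolts(p); f=np.clip(f,0,160)
    n=len(f)//6; m=np.median(f.reshape(6,n),0) # folded
    i=m.argmax(); k=np.arange(i-16,i+17)%n; w=np.clip(m[k]-np.percentile(m,70),0,None)
    return ((i+(w*np.arange(-16,17)).sum()/w.sum())*.25)%60, m.max(), np.median(m)
if __name__=="__main__":
    import sys
    for f in sys.argv[1:]:
        print(f,phase(np.load(f,allow_pickle=True).item()))
E
python3 - <<'E'
from bolt import *
# originals from saved PNGs (0) with current calibration
for n in("top","scene"):
    p=np.load(f"pics/{n}.npy",allow_pickle=True).item(); a=phase(p)
    q=dict(p); q["img"]=cv2.imread(f"pics/{n}0.png"); b=phase(q)
    print(n,b,a,"rot",(b[0]-a[0])%60,"lever now",239.4-(b[0]-a[0])%60)
E
```

```text
top (np.float64(29.204714669810194), np.float32(137.37305), np.float32(101.13037)) (np.float64(56.42583340358713), np.float32(131.8125), np.float32(96.71216)) rot 32.77888126622307 lever now 206.62111873377694
scene (np.float64(29.3647493980807), np.float32(115.109375), np.float32(80.15723)) (np.float64(56.44848680332245), np.float32(116.125), np.float32(79.99341)) rot 32.91626259475825 lever now 206.48373740524175
```

```bash
python3 -m creep '[[[-1,-0.001,-0.001,-0.012,0.033],[-1,-0.001,-0.002,-0.027,0.066],[-1,-0.001,-0.002,-0.042,0.099],[-1,-0.001,-0.002,-0.054,0.125],[-1,-0.001,-0.001,-0.062,0.144],[-1,-0.001,0,-0.067,0.155],[-1,-0.001,0,-0.072,0.166],[-1,-0.001,0,-0.072,0.166],[-1,-0.001,0,-0.072,0.166]]]'; python3 arc.py 0.019 192 191 190 189.3;python3 look.py scene 180 210 260 270 s4.png;python3 look.py top 310 190 370 235 t4.png; python3 bolt.py pics/top.npy pics/scene.npy
cat > mark.py <<'E'
from h import *
C=np.array([0.622,-0.1245])
for n in("top","scene"):
    p=np.load(f"pics/{n}.npy",allow_pickle=True).item()
    p["img"]=cv2.imread(f"pics/{n}0.png")
    g=p["img"].astype(np.float32).min(2); th=np.radians(np.arange(110,265,.25)); pr=[]
    for r in np.linspace(.060,.070,11):
        q=proj(p,np.c_[C[0]+r*np.cos(th),C[1]+r*np.sin(th),np.full(len(th),.089)]).astype(np.float32)
        pr.append(cv2.remap(g,q[:,:1].copy(),q[:,1:].copy(),cv2.INTER_LINEAR).ravel())
    m=np.mean(pr,0); m=np.median(m)-m; r=[]
    for k in range(-3,4):
        s=abs(np.degrees(th)-(189.3+20*k))<5; w=np.clip(m[s]-np.percentile(m[s],30),0,None)
        r.append((w*np.degrees(th)[s]).sum()/w.sum()-20*k)
    print(n,np.round(r,1),np.median(r))
E
python3 mark.py
```

```text
time_s: 7.4
position: [0.4876, -0.1732, 0.1139]
orientation: [[-0.001, 0.978, 0.209], [0.001, 0.209, -0.978], [-1.0, -0.0, -0.001]]
force: [-0.8, -1.3, 0.1]
opening: 0.0005
192.0 [ 0.4871 -0.1726] [-0.    -0.001 -0.001] turn 0.001
191.0 [ 0.4862 -0.1702] [-0.    -0.001 -0.006] turn 0.012
190.0 [ 0.4855 -0.1679] [-0.    -0.002 -0.011] turn 0.023
189.3 [ 0.4849 -0.1662] [-0.    -0.002 -0.015] turn 0.031
scale 10.0
scale 13.333333333333334
pics/top.npy (np.float64(42.01477101097516), np.float32(131.0625), np.float32(97.30176))
pics/scene.npy (np.float64(42.31984874604532), np.float32(116.52637), np.float32(80.54053))
top [189.9 190.2 189.9 189.8 189.8 189.2 190. ] 189.85413375837788
scene [188.7 188.5 189.1 188.7 189.3 188.9 189.9] 188.87318129582764
```

View pics/s4.png

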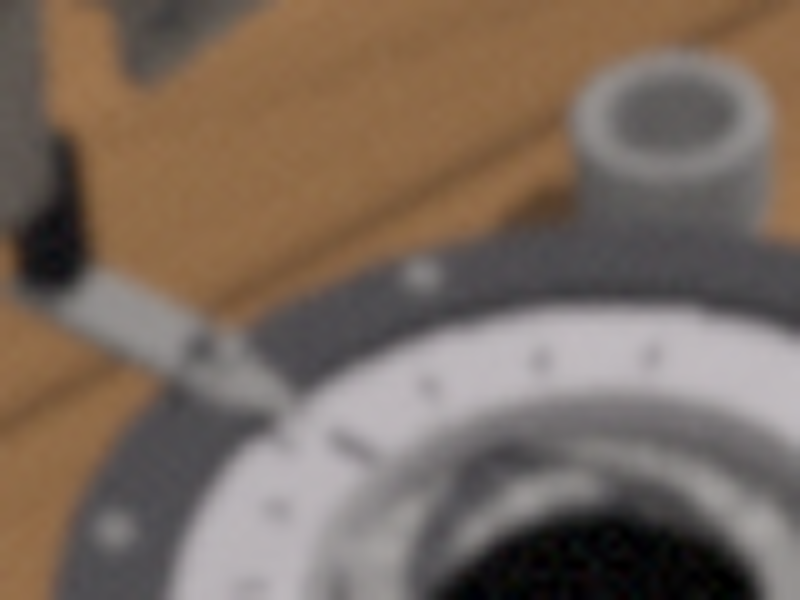

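View pics/t4.png

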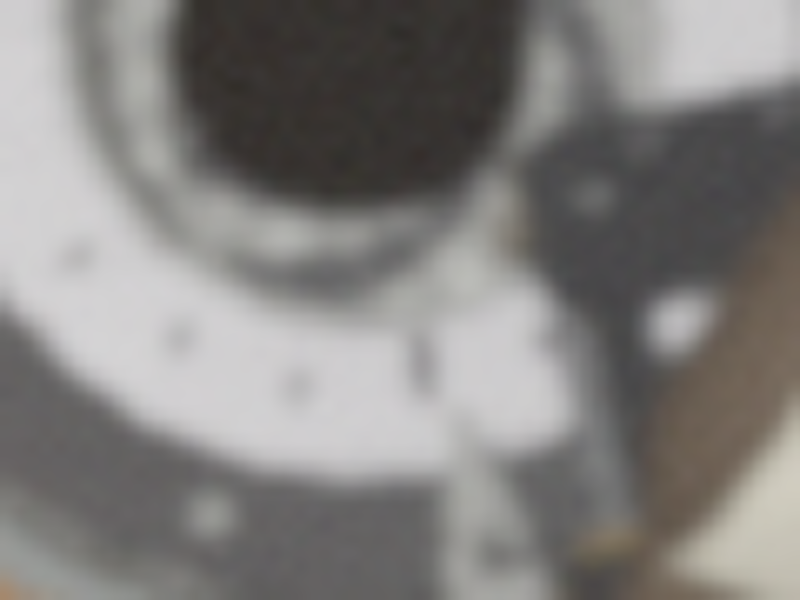

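```bash
python3 -m creep '[[[-1,0,0,-0.004,0.01],[-1,0,-0.001,-0.008,0.02],[-1,0,-0.001,-0.012,0.031],[-1,0,-0.001,-0.014,0.031],[-1,0,-0.001,-0.014,0.031],[-1,0,-0.001,-0.014,0.031]]]'; python3 look.py scene 180 210 260 270 s5.png;python3 look.py top 310 190 370 235 t5.png; python3 bolt.py pics/top.npy pics/scene.npy
```

```text
time_s: 8.0
position: [0.4857, -0.1663, 0.1141]
orientation: [[-0.0, 0.987, 0.161], [0.0, 0.161, -0.987], [-1.0, -0.0, -0.0]]
force: [-0.5, -1.9, 0.0]
opening: 0.0007
scale 10.0
scale 13.333333333333334
pics/top.npy (np.float64(39.27130733469324), np.float32(132.0), np.float32(98.75928))
pics/scene.npy (np.float64(39.279784529891124), np.float32(115.83447), np.float32(80.37793))
```

View pics/s5.png

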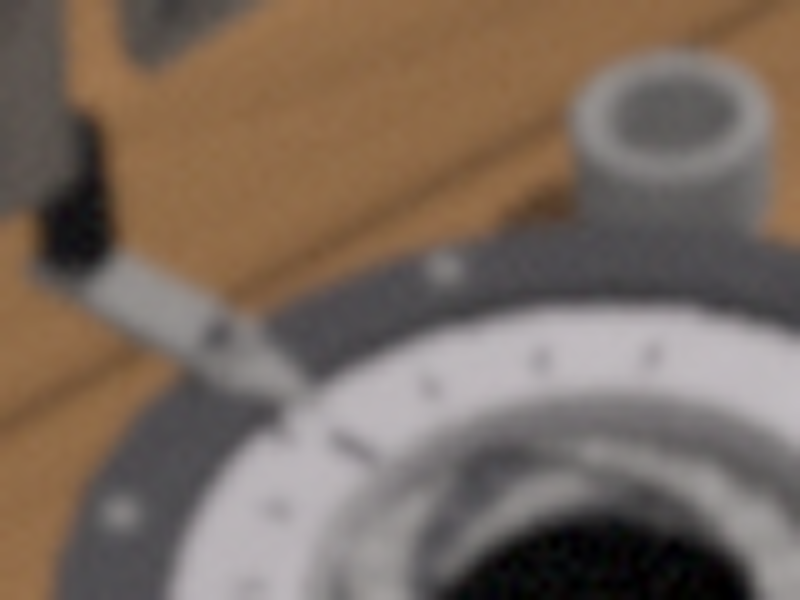

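View pics/t5.png

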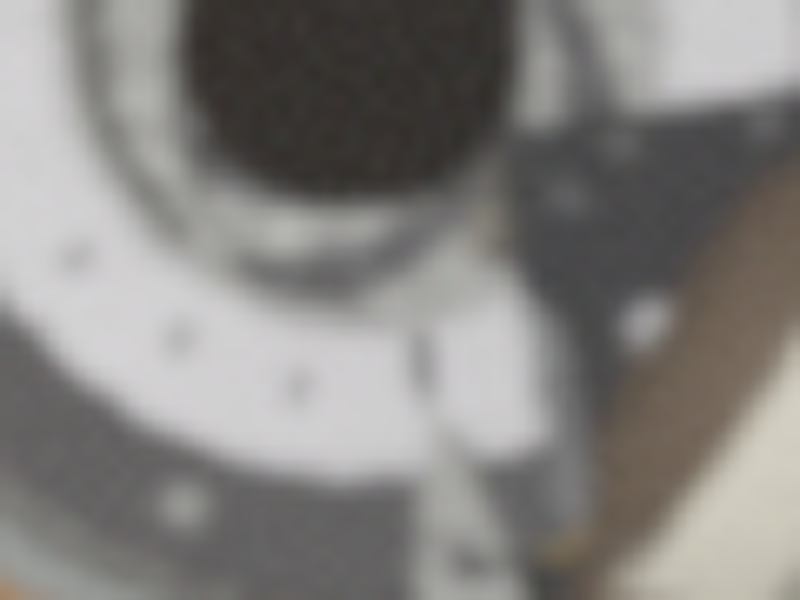

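```bash
cat > fit.py <<'E'
from h import *
from scipy.optimize import least_squares
C0=np.array([0.622,-0.1245])
def cent(p,X,half,dark,floor):
    u=proj(p,X)[0]; g=p["img"].astype(np.float32).min(2); g=g if not dark else 255-g
    x,y=np.round(u).astype(int); w=g[y-half:y+half+1,x-half:x+half+1]; w=np.clip(w-np.percentile(w,floor),0,None)
    yy,xx=np.mgrid[y-half:y+half+1,x-half:x+half+1]
    return np.array([(w*xx).sum(),(w*yy).sum()])/w.sum()
for n in("top","scene"):
    p=np.load(f"pics/{n}.npy",allow_pickle=True).item(); p["img"]=cv2.imread(f"pics/{n}0.png")
    C=C0.copy(); 
    B=[]
    for k in range(6):
        a=np.radians(29.4+60*k); uv=cent(p,[C[0]+.0955*np.cos(a),C[1]+.0955*np.sin(a),.095],3,False,60); B.append(toplane(p,uv,.095)[0,:2])
    B=np.array(B); ang=np.radians(60*np.arange(6))
    def f(v): return (np.c_[v[0]+v[3]*np.cos(ang+v[2]),v[1]+v[3]*np.sin(ang+v[2])]-B).ravel()
    r=least_squares(f,[*C,np.radians(29.4),.0955],loss="soft_l1",f_scale=.0005)
    print(n,"bolts",r.x[:2].round(4),np.degrees(r.x[2]).round(2),r.x[3].round(4),(r.fun*1e3).round(1))
    Cb=r.x[:2]; M=[]; ks=[-3,-2,-1,1,2,3]
    if 1:
        for k in ks:
            a=np.radians(189.4+20*k); M.append(toplane(p,cent(p,[C[0]+.0675*np.cos(a),C[1]+.0675*np.sin(a),.089],2,True,50),.089)[0,:2])
    M=np.array(M); d=M-Cb
    print(" marks about bolt centre",(np.degrees(np.arctan2(d[:,1],d[:,0]))%360-20*np.array(ks)).round(1),np.hypot(*d.T).round(4))
    ka=np.radians(20*np.array(ks))
    def f(v): return (np.c_[v[0]+v[3]*np.cos(ka+v[2]),v[1]+v[3]*np.sin(ka+v[2])]-M).ravel()
    r=least_squares(f,[*Cb,np.radians(189.4),.0675]); print(" own fit",r.x[:2].round(4),np.degrees(r.x[2]).round(2),r.x[3].round(4),(r.fun*1e3).round(1))
E
python3 fit.py
```

```text
top bolts [ 0.6223 -0.1248] 29.34 0.0954 [ 0.   0.2  0.  -0.2 -0.1  0.2  0.1 -0.1  0.1  0.2 -0.1 -0.3]
 marks about bolt centre [189.9 190.1 189.7 189.6 189.2 189.6] [0.0679 0.0673 0.0681 0.0678 0.0685 0.0675]
 own fit [ 0.6219 -0.1249] 189.63 0.0676 [ 0.1 -0.2 -0.3  0.4  0.1 -0.1 -0.1 -0.1  0.6  0.2 -0.4 -0.2]
scene bolts [ 0.6225 -0.1231] 29.26 0.0954 [-0.1  0.  -0.2 -0.9 -0.4  0.3  0.2  0.3 -0.   0.3  2.5 -0.5]
 marks about bolt centre [189.8 189.7 190.2 189.9 189.5 189.9] [0.0665 0.0653 0.067  0.0676 0.0681 0.0679]
 own fit [ 0.6226 -0.1243] 189.08 0.067 [ 0.5 -0.3 -1.   0.3  0.4  0.1  0.1 -0.1  0.5 -0.1 -0.4 -0. ]
```

The pointer now agrees with the long mark to within about 0.3°. I'll back off and re-check without the arm in the way.

```bash
python3 -m creep '[[[-1,0,0,0.015,0],[-1,0,0,0.04,0],[-1,0,0,0.06,0],[-1,-0.05,0,0.06,0],[-1,-0.11,0,0.1,0],[-1,-0.16,0,0.16,0],[-1,-0.16,0,0.22,0],[-1,-0.16,0,0.26,0],[-1,-0.16,0,0.26,0],[-1,-0.16,0,0.26,0]]]'; python3 look.py scene 180 210 260 270 s6.png;python3 look.py top 310 190 370 235 t6.png; python3 bolt.py pics/top.npy pics/scene.npy; python3 w.py 0.5 0 0.198
```

```text
time_s: 8.93
position: [0.5064, -0.2962, 0.1937]
orientation: [[-0.0, 0.987, 0.159], [0.001, 0.159, -0.987], [-1.0, -0.0, -0.001]]
force: [0.6, -0.2, -0.2]
opening: 0.0007
scale 10.0
scale 13.333333333333334
pics/top.npy (np.float64(39.24751479577414), np.float32(132.96875), np.float32(98.40625))
pics/scene.npy (np.float64(39.297664888778826), np.float32(114.311035), np.float32(79.22974))
pos [ 0.5064 -0.2944  0.1936] F [-0.2  1.1 -0.2] open 0.0004 shift [-0.008  0.082 -0.583] head 99.2
```

View pics/s6.png

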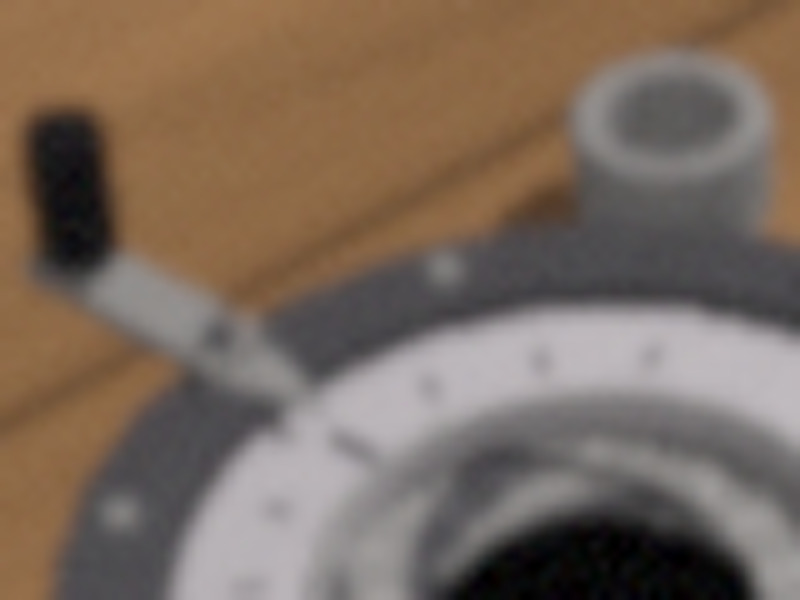

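View pics/t6.png

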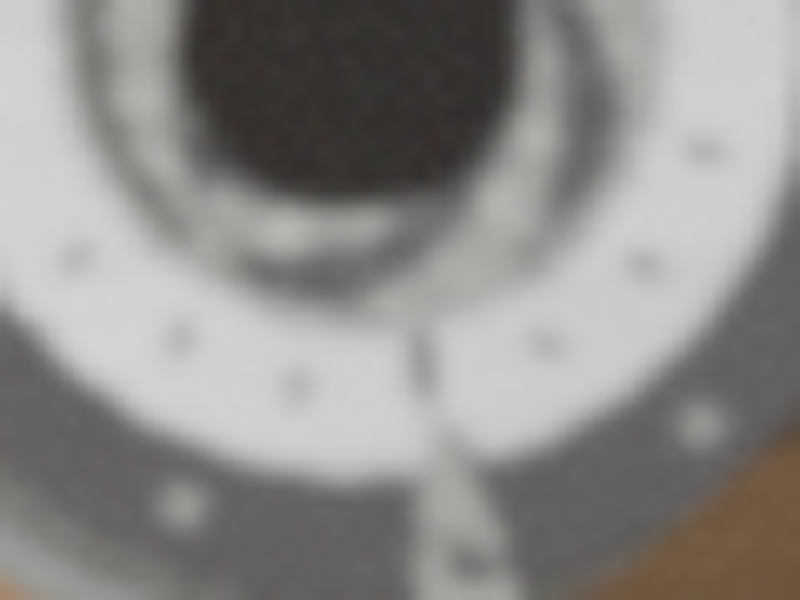

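```bash
python3 w.py 0.556 0.055 0.190 181; python3 -c "
from plant import *
print(get_state()['joints'].round(1))"
```

```text
pos [ 0.5064 -0.2944  0.1936] F [-0.2  1.1 -0.2] open 0.0004 shift [ 0.008  0.21  -0.674] head 99.2 turn -0.908
[-42.   10.9  89.9   0.   79.3 -51.3]
```

```bash
python3 -m creep '[[[-1,0,0.02,-0.06,-0.07],[-1,0,0.04,-0.13,-0.14],[-1,0,0.06,-0.2,-0.21],[-1,0,0.08,-0.27,-0.28],[-1,0,0.11,-0.34,-0.35],[-1,0,0.13,-0.41,-0.42],[-1,0,0.15,-0.48,-0.49],[-1,0,0.17,-0.55,-0.56],[-1,0,0.19,-0.61,-0.63],[-1,0,0.21,-0.674,-0.7]]]'; python3 w.py 0.556 0.055 0.190 181
```

```text
time_s: 9.87
position: [0.5553, 0.0573, 0.1941]
orientation: [[-0.0, 0.298, 0.955], [0.0, 0.955, -0.298], [-1.0, 0.0, -0.0]]
force: [-0.1, 0.6, 0.1]
opening: 0.0005
pos [0.5553 0.0573 0.1941] F [-0.1  0.6  0.1] open 0.0005 shift [ 0.008 -0.004  0.003] head 162.7 turn -0.204
```

```bash
python3 -m creep '[[[-1,0,-0.004,0.003,-0.07],[-1,0.03,-0.004,0.003,-0.14],[-1,0.07,-0.004,0.003,-0.204],[-1,0.11,-0.004,0.003,-0.204],[-1,0.14,-0.004,0.003,-0.204],[-1,0.148,-0.004,0.003,-0.204],[-1,0.148,-0.004,0.003,-0.204]]]'
cat > arc2.py <<'E'
from h import *
import sys
Sx=np.array([0.6022,-0.0036]); s=get_state(); off=float(sys.argv[1])
h=np.degrees(np.arctan2(*(-s["orientation"][:2,2])[::-1]))
for a in map(float,sys.argv[2:]):
    r=np.radians(a); P=Sx+.058*np.array([np.cos(r),np.sin(r)])+off*np.array([-np.sin(r),np.cos(r)])
    d=s["orientation"].T@(np.r_[P,0.120]-s["position"])/.5
    t=(h-(a+90)+180)%360-180
    print(a,P.round(4),d.round(3),"turn",round(t/90,3))
E
python3 arc2.py .0185 95 91 88 85 82 79 76 73 70; python3 look.py scene 220 150 380 270 s7.png
```

```text
time_s: 10.45
position: [0.5553, 0.0531, 0.1187]
orientation: [[-0.003, -0.012, 1.0], [0.001, 1.0, 0.012], [-1.0, 0.001, -0.003]]
force: [0.5, -0.1, 0.6]
opening: 0.0003
95.0 [0.5787 0.0526] [-0.003 -0.002  0.047] turn -0.048
91.0 [0.5827 0.0541] [-0.003  0.001  0.055] turn -0.004
88.0 [0.5857 0.055 ] [-0.003  0.003  0.061] turn 0.03
85.0 [0.5888 0.0558] [-0.003  0.005  0.067] turn 0.063
82.0 [0.592  0.0564] [-0.003  0.006  0.073] turn 0.096
79.0 [0.5951 0.0569] [-0.003  0.007  0.08 ] turn 0.13
76.0 [0.5983 0.0572] [-0.003  0.007  0.086] turn 0.163
73.0 [0.6015 0.0573] [-0.003  0.007  0.092] turn 0.196
70.0 [0.6047 0.0572] [-0.003  0.007  0.099] turn 0.23
scale 5.0
```

View pics/s7.png

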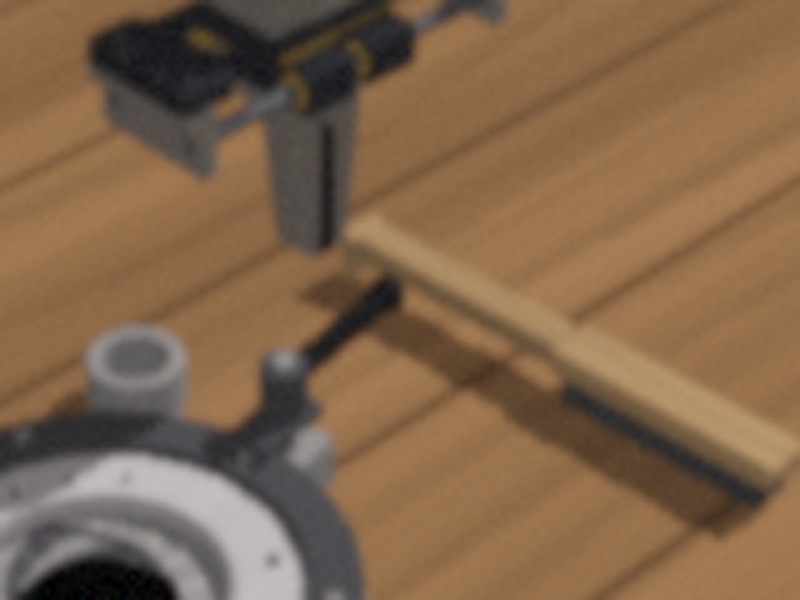

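The fingers, tip at about (320,250), hang on the -x side of the clamp arm, whose ball is at about (390,290). The brush is clear. Now I'll push.

```bash
python3 -m creep '[[[-1,-0.003,0,0.03,0],[-1,-0.003,0,0.046,0],[-1,-0.003,0.001,0.055,0],[-1,-0.003,0.003,0.061,0.03],[-1,-0.003,0.005,0.067,0.063],[-1,-0.003,0.006,0.073,0.096],[-1,-0.003,0.007,0.08,0.13],[-1,-0.003,0.007,0.086,0.163],[-1,-0.003,0.007,0.092,0.196],[-1,-0.003,0.007,0.092,0.196]]]'
python3 arc2.py .0185 73 70 67 64 61 58 55 52 49 46; python3 look.py scene 220 150 380 270 s8.png
```

```text
time_s: 11.33
position: [0.6036, 0.0563, 0.1223]
orientation: [[0.001, 0.294, 0.956], [-0.0, 0.956, -0.294], [-1.0, 0.0, 0.001]]
force: [-0.4, 0.1, 1.4]
opening: 0.0005
73.0 [0.6015 0.0573] [ 0.005  0.001 -0.005] turn -0.001
70.0 [0.6047 0.0572] [0.005 0.002 0.001] turn 0.032
67.0 [0.6078 0.057 ] [0.005 0.004 0.008] turn 0.066
64.0 [0.611  0.0566] [0.005 0.005 0.014] turn 0.099
61.0 [0.6141 0.0561] [0.005 0.006 0.02 ] turn 0.132
58.0 [0.6172 0.0554] [0.005 0.006 0.027] turn 0.166
55.0 [0.6203 0.0545] [0.005 0.006 0.033] turn 0.199
52.0 [0.6233 0.0535] [0.005 0.006 0.039] turn 0.232
49.0 [0.6263 0.0523] [0.005 0.006 0.046] turn 0.266
46.0 [0.6292 0.051 ] [0.005 0.005 0.052] turn 0.299
scale 5.0
```

View pics/s8.png

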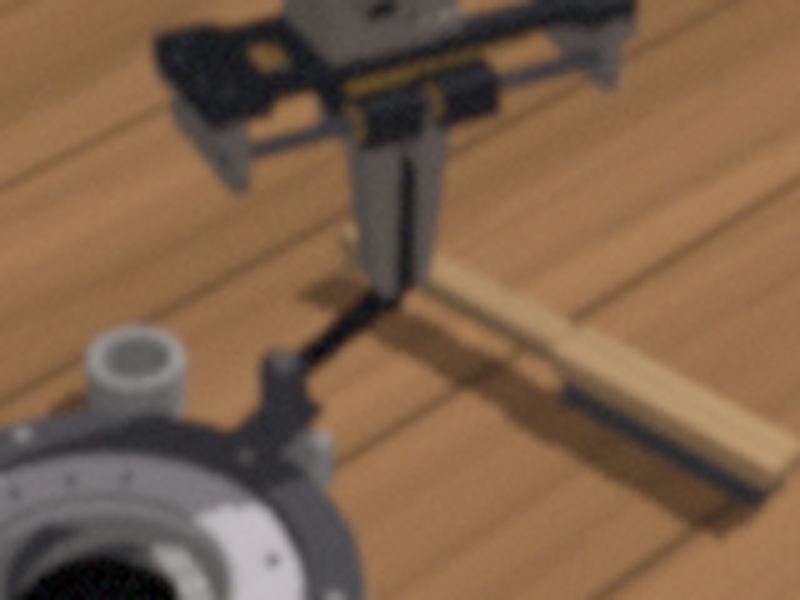

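```bash
python3 look.py top 240 150 320 210 t8.png; python3 - <<'E'
from h import *
p=np.load("pics/scene.npy",allow_pickle=True).item(); t=np.load("pics/top.npy",allow_pickle=True).item()
s=get_state(); tip=s["position"]-[0,0,.008]
for a in(91,80,73,65):
    r=np.radians(a);X=[.6022+.062*np.cos(r),-.0036+.062*np.sin(r),.128]; print(a,(proj(p,X)-[220,150])*5,(proj(t,X)-[240,150])*10)
print("tip",(proj(p,tip)-[220,150])*5,s["position"],s["force"])
E
```

```text
scale 10.0
91 [[384.9437568  293.93742299]] [[210.33928686 468.43866488]]
80 [[402.83149594 307.06044524]] [[214.66471616 418.51808632]]
73 [[412.06501497 316.47647344]] [[222.41587646 387.61178847]]
65 [[420.33540496 328.06970098]] [[235.8520225  353.80619024]]
tip [[384.29327657 323.79550835]] [0.60307229 0.0563026  0.12204957] [ 0.51411953 -0.7468259   0.19462915]
```

View pics/t8.png

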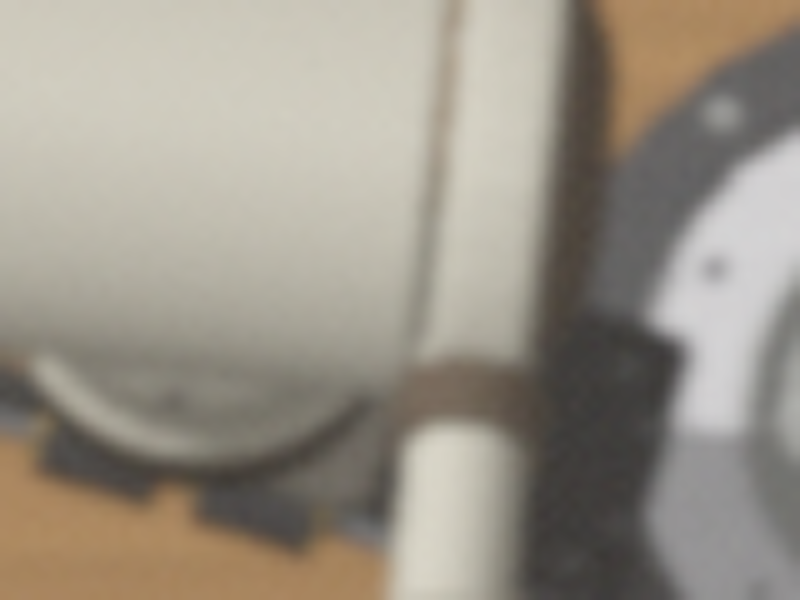

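```bash
python3 - <<'E'
from h import *
p=np.load("pics/scene.npy",allow_pickle=True).item()
for nm,P,o,k in(("s7",(.5553,.0531,.1187),(220,150),5),("s5",(.4857,-.1663,.1141),(180,210),10)):
    for dz in(.008,0,-.005,-.01):
        print(nm,dz,((proj(p,np.array(P)-[0,0,dz])-o)*k).round(0))
d=p["depth"]; 
for (u,v) in((225+72,150+45),(298,205),(297,208),(296,210),(298,209),(300,211),(292,214),(287,218)):
    z=d[v,u]; n=cv2.undistortPoints(np.array([[[u,v]]],float),np.array(p["intrinsics"]),np.array(p["D"])).ravel()
    print(u,v,z.round(4),(np.array(p["position"])+np.array(p["attitude"])@(np.r_[n,1]*z)).round(4))
E
```

```text
s7 0.008 [[303. 285.]]
s7 0 [[303. 270.]]
s7 -0.005 [[303. 261.]]
s7 -0.01 [[303. 252.]]
s5 0.008 [[  1. 279.]]
s5 0 [[ -4. 250.]]
s5 -0.005 [[ -7. 231.]]
s5 -0.01 [[-10. 212.]]
297 195 1.1232 [0.6108 0.0482 0.1744]
298 205 1.1411 [0.6113 0.0511 0.1474]
297 208 1.1431 [0.6116 0.048  0.1412]
296 210 1.1543 [0.6057 0.051  0.1312]
298 209 1.1554 [0.607  0.0556 0.1321]
300 211 1.3673 [0.4929 0.1763 0.    ]
292 214 1.1479 [0.6073 0.0377 0.1284]
287 218 1.1402 [0.6083 0.0222 0.1266]
```

```bash
python3 look.py scene 270 180 326 222 s9.png
```

```text
scale 14.285714285714286
```

View pics/s9.png

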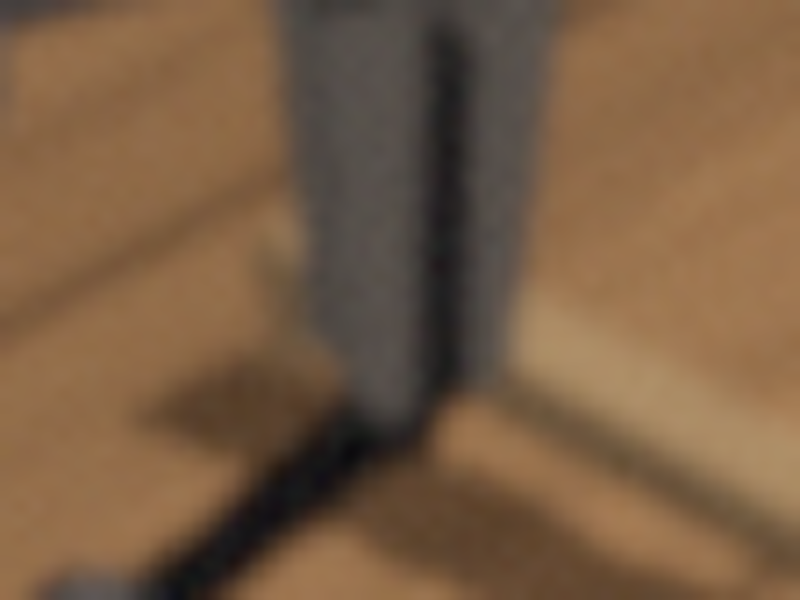

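The scene view and depth show the fingertips standing about 11–14 mm higher than the stated tcp_to_tips implies. The fingers rode onto the ball, tip at about (385,420) in s9, and didn't push it. I'll lift, back off, lower by about 20 mm and retry.

```bash
python3 w.py 0.556 0.055 0.150 181; python3 -m creep '[[[-1,-0.02,0,0,0],[-1,-0.05,0,0,0],[-1,-0.05,0,-0.03,-0.06],[-1,-0.05,-0.01,-0.06,-0.12],[-1,-0.05,-0.02,-0.09,-0.196],[-1,-0.05,-0.03,-0.09,-0.196],[-1,-0.05,-0.03,-0.09,-0.196]]]'; python3 w.py 0.556 0.055 0.102 181; python3 look.py scene 220 150 380 270 s10.png
```

```text
pos [0.6029 0.0563 0.1219] F [-0.5 -0.2 -0.1] open 0.0003 shift [-0.056 -0.03  -0.089] head 163.1 turn -0.199
time_s: 12.07
position: [0.5555, 0.0545, 0.1475]
orientation: [[0.001, -0.008, 1.0], [-0.0, 1.0, 0.008], [-1.0, -0.0, 0.001]]
force: [0.5, 0.5, 0.6]
opening: 0.0007
pos [0.5555 0.0545 0.1475] F [0.5 0.5 0.6] open 0.0007 shift [0.091 0.001 0.001] head -179.5 turn -0.006
scale 5.0
```

View pics/s10.png

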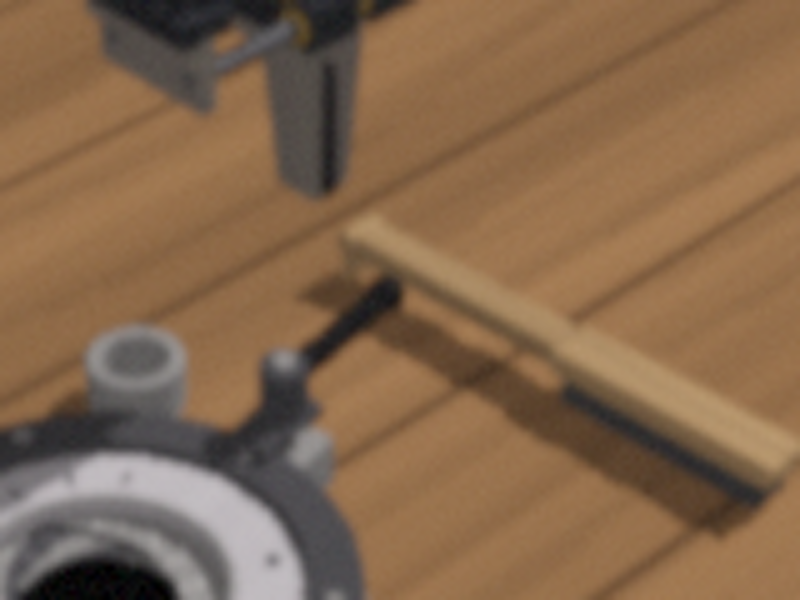

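The clamp arm looks unmoved. Now I'll lower to TCP z ≈ 0.100 and check the tip by depth.

```bash
python3 -m creep '[[[-1,0.03,0,0,0],[-1,0.06,0,0,0],[-1,0.09,0,0,0],[-1,0.095,0,0,0],[-1,0.095,0,0,0]]]'; python3 look.py scene 220 150 380 270 s11.png; sed -i 's/0.120\]/0.100]/' arc2.py; python3 arc2.py .0185 95 91 88 85 82 79 76 73 70
python3 - <<'E'
from h import *
p=np.load("pics/scene.npy",allow_pickle=True).item(); d=p["depth"]
for v in range(196,212,2):
  u=283; z=d[v,u]; n=cv2.undistortPoints(np.array([[[u,v]]],float),np.array(p["intrinsics"]),np.array(p["D"])).ravel()
  print(v,(np.array(p["position"])+np.array(p["attitude"])@(np.r_[n,1]*z)).round(3))
E
```

```text
time_s: 12.53
position: [0.5552, 0.055, 0.0982]
orientation: [[-0.002, -0.009, 1.0], [0.0, 1.0, 0.009], [-1.0, 0.0, -0.002]]
force: [0.5, -0.3, 0.4]
opening: 0.0006
scale 5.0
95.0 [0.5787 0.0526] [-0.001 -0.005  0.045] turn -0.049
91.0 [0.5827 0.0541] [-0.001 -0.002  0.053] turn -0.005
88.0 [0.5857 0.055 ] [-0.001 -0.001  0.06 ] turn 0.028
85.0 [0.5888 0.0558] [-0.001  0.001  0.066] turn 0.062
82.0 [0.592  0.0564] [-0.001  0.002  0.072] turn 0.095
79.0 [0.5951 0.0569] [-0.001  0.003  0.078] turn 0.128
76.0 [0.5983 0.0572] [-0.001  0.003  0.085] turn 0.162
73.0 [0.6015 0.0573] [-0.001  0.004  0.091] turn 0.195
70.0 [0.6047 0.0572] [-0.001  0.004  0.097] turn 0.228
196 [0.567 0.05  0.148]
198 [0.569 0.048 0.145]
200 [0.568 0.048 0.139]
202 [0.567 0.05  0.132]
204 [0.564 0.052 0.124]
206 [0.567 0.05  0.121]
208 [0.455 0.153 0.   ]
210 [0.464 0.145 0.003]
```

View pics/s11.png

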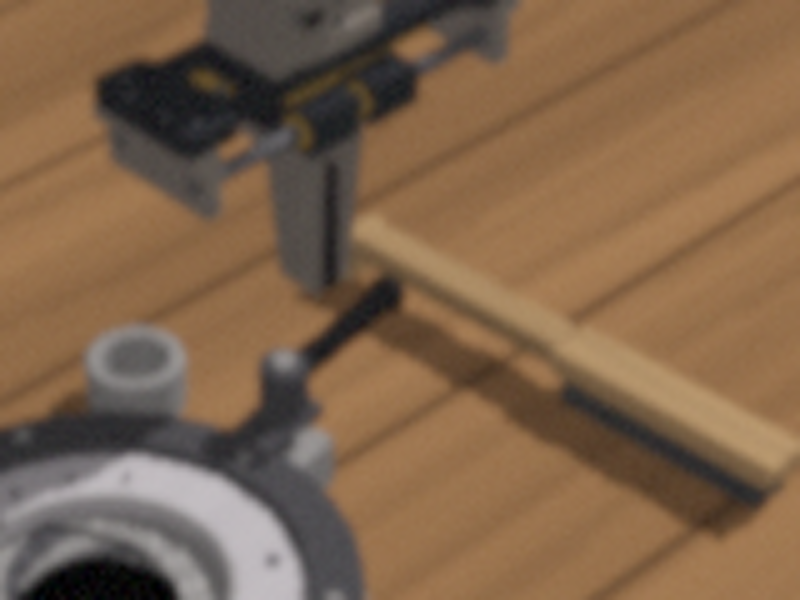

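Tips stand at about 0.117 m. I'll go another 10 mm lower for a safe overlap with the ball, then push.

```bash
python3 -m creep '[[[-1,0.02,0,0,0],[-1,0.02,-0.002,0.03,0],[-1,0.02,-0.002,0.046,0],[-1,0.02,-0.002,0.053,0],[-1,0.02,-0.001,0.06,0.028],[-1,0.02,0.001,0.066,0.062],[-1,0.02,0.002,0.072,0.095],[-1,0.02,0.003,0.078,0.128],[-1,0.02,0.003,0.085,0.162],[-1,0.02,0.003,0.085,0.162]]]'
sed -i 's/0.100\]/0.089]/' arc2.py; python3 arc2.py .0185 76 73 70 67 64 61 58 55 52 49; python3 look.py scene 220 150 380 270 s12.png
```

```text
time_s: 13.42
position: [0.5984, 0.057, 0.0894]
orientation: [[0.0, 0.243, 0.97], [-0.0, 0.97, -0.243], [-1.0, -0.0, 0.0]]
force: [-0.1, 0.3, 0.8]
opening: 0.0001
76.0 [0.5983 0.0572] [ 0.001  0.    -0.   ] turn -0.0
73.0 [0.6015 0.0573] [0.001 0.002 0.006] turn 0.033
70.0 [0.6047 0.0572] [0.001 0.003 0.012] turn 0.066
67.0 [0.6078 0.057 ] [0.001 0.005 0.018] turn 0.1
64.0 [0.611  0.0566] [0.001 0.005 0.025] turn 0.133
61.0 [0.6141 0.0561] [0.001 0.006 0.031] turn 0.166
58.0 [0.6172 0.0554] [0.001 0.006 0.037] turn 0.2
55.0 [0.6203 0.0545] [0.001 0.006 0.044] turn 0.233
52.0 [0.6233 0.0535] [0.001 0.005 0.05 ] turn 0.266
49.0 [0.6263 0.0523] [0.001 0.004 0.057] turn 0.3
scale 5.0
```

View pics/s12.png

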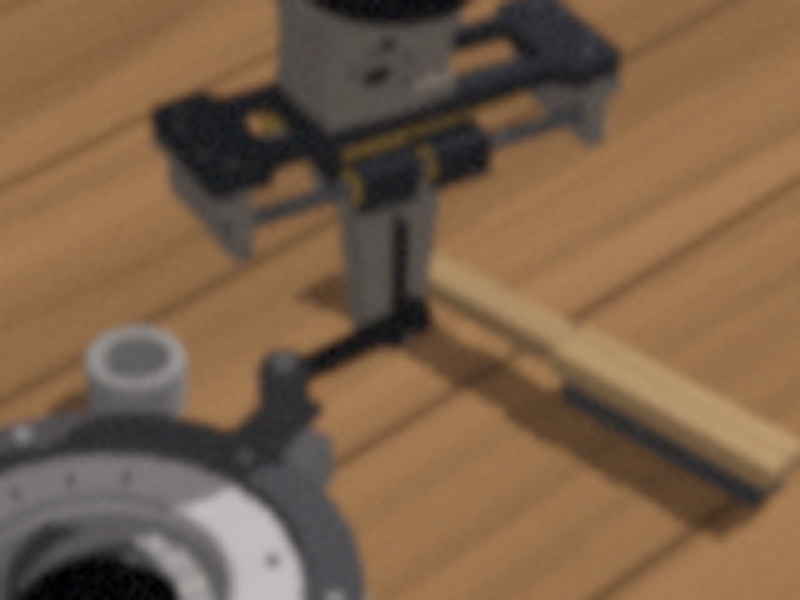

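The arm now moves with the fingers: the ball is at about (412,318), which is 73–76°. I'll continue.

```bash
python3 -m creep '[[[-1,0,0.002,0.006,0.033],[-1,0,0.003,0.012,0.066],[-1,0,0.005,0.018,0.1],[-1,0,0.005,0.025,0.133],[-1,0,0.006,0.031,0.166],[-1,0,0.006,0.037,0.2],[-1,0,0.006,0.044,0.233],[-1,0,0.005,0.05,0.266],[-1,0,0.004,0.057,0.3],[-1,0,0.004,0.057,0.3]]]'
python3 arc2.py .0185 49 46 43 40 37 34 32 30 28 26; python3 look.py scene 220 150 380 270 s13.png
```

```text
time_s: 14.3
position: [0.6263, 0.052, 0.0892]
orientation: [[0.0, 0.656, 0.755], [0.0, 0.755, -0.656], [-1.0, 0.0, 0.0]]
force: [-0.4, 0.1, -0.3]
opening: 0.0003
49.0 [0.6263 0.0523] [ 0.  0. -0.] turn 0.0
46.0 [0.6292 0.051 ] [0.    0.002 0.006] turn 0.034
43.0 [0.632  0.0495] [0.    0.004 0.012] turn 0.067
40.0 [0.6347 0.0479] [0.    0.005 0.018] turn 0.1
37.0 [0.6374 0.0461] [0.    0.006 0.025] turn 0.134
34.0 [0.6399 0.0442] [0.    0.006 0.031] turn 0.167
32.0 [0.6416 0.0428] [0.    0.006 0.035] turn 0.189
30.0 [0.6432 0.0414] [0.    0.006 0.039] turn 0.211
28.0 [0.6447 0.04  ] [0.    0.006 0.044] turn 0.234
26.0 [0.6462 0.0385] [0.    0.006 0.048] turn 0.256
scale 5.0
```

View pics/s13.png

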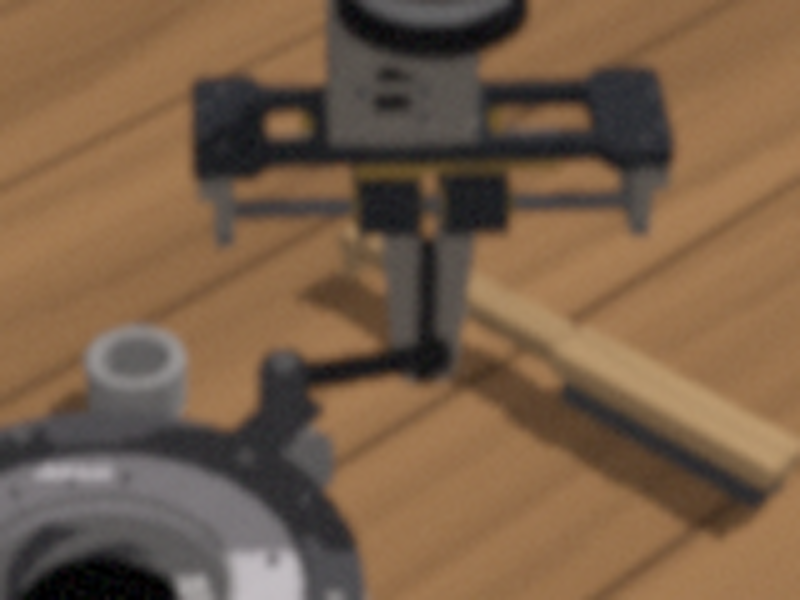

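```bash
python3 -m creep '[[[-1,0,0.002,0.006,0.034],[-1,0,0.004,0.012,0.067],[-1,0,0.005,0.018,0.1],[-1,0,0.006,0.025,0.134],[-1,0,0.006,0.031,0.167],[-1,0,0.006,0.035,0.189],[-1,0,0.006,0.035,0.189]]]'
python3 arc2.py .0185 32 31 30 29 28 27 26
```

```text
time_s: 14.93
position: [0.6413, 0.043, 0.0892]
orientation: [[0.0, 0.847, 0.531], [0.0, 0.531, -0.847], [-1.0, 0.0, -0.0]]
force: [-0.6, 0.1, -0.3]
opening: 0.0008
32.0 [0.6416 0.0428] [0.    0.    0.001] turn 0.001
31.0 [0.6424 0.0421] [0.    0.001 0.003] turn 0.012
30.0 [0.6432 0.0414] [0.    0.002 0.005] turn 0.023
29.0 [0.644  0.0407] [0.    0.002 0.007] turn 0.034
28.0 [0.6447 0.04  ] [0.    0.003 0.009] turn 0.045
27.0 [0.6455 0.0392] [0.    0.003 0.011] turn 0.057
26.0 [0.6462 0.0385] [0.    0.004 0.013] turn 0.068
```

```bash
python3 -m creep '[[[-1,0,0.001,0.003,0.012],[-1,0,0.002,0.005,0.023],[-1,0,0.002,0.005,0.023]]]'; python3 -m creep '[[[-1,0,0.001,0.002,0.011],[-1,0,0.001,0.002,0.011]]]';python3 look.py scene 220 150 380 270 s14.png;python3 arc2.py .0185 30 29 28
```

```text
time_s: 15.18
position: [0.6432, 0.0413, 0.0891]
orientation: [[-0.0, 0.866, 0.499], [0.0, 0.499, -0.866], [-1.0, -0.0, -0.0]]
force: [-0.6, 1.1, 0.3]
opening: 0.0007
time_s: 15.35
position: [0.6436, 0.0413, 0.089]
orientation: [[-0.002, 0.875, 0.484], [0.001, 0.484, -0.875], [-1.0, -0.001, -0.002]]
force: [-4.2, 3.0, 1.2]
opening: 0.0003
scale 5.0
30.0 [0.6432 0.0414] [-0.    -0.001 -0.001] turn -0.012
29.0 [0.644  0.0407] [-0.     0.     0.001] turn -0.0
28.0 [0.6447 0.04  ] [-0.     0.001  0.003] turn 0.011
```

View pics/s14.png

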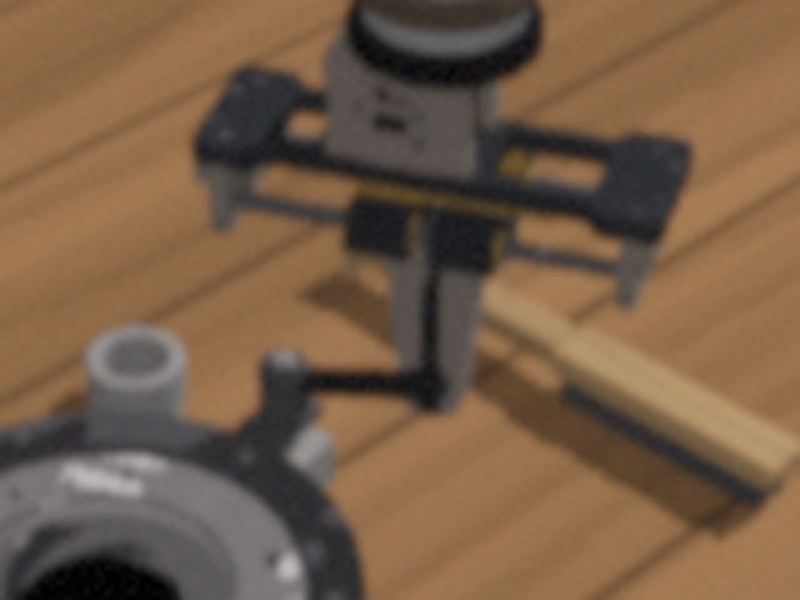

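Force is rising to 5 N at the expected stop angle. One more small nudge should show whether it's the stop.

```bash
python3 -m creep '[[[-1,0,0,0.002,0],[-1,0,0,0.002,0],[-1,0,0,0.002,0]]]'; python3 arc2.py .0185 29
```

```text
time_s: 15.65
position: [0.6436, 0.0411, 0.0889]
orientation: [[-0.003, 0.875, 0.485], [0.002, 0.485, -0.875], [-1.0, -0.001, -0.003]]
force: [-5.0, 4.6, 3.4]
opening: 0.0006
29.0 [0.644  0.0407] [-0.     0.     0.001] turn -0.0
```

The fingers didn't advance (0.2 mm) and force rose to about 7.5 N, so it's at the stop. I'll withdraw and inspect.

```bash
python3 -m creep '[[[-1,0,0,-0.01,0],[-1,0,0,-0.04,0],[-1,0,0,-0.07,0],[-1,-0.06,0,-0.09,0],[-1,-0.13,0,-0.09,0],[-1,-0.2,0,-0.09,0],[-1,-0.24,0,-0.12,0],[-1,-0.24,0,-0.19,0],[-1,-0.24,0,-0.26,0],[-1,-0.24,0,-0.26,0]]]'; python3 -m creep '[[[-1,0,0,-0.06,0],[-1,0,0,-0.12,0],[-1,0,0,-0.18,0],[-1,0,0,-0.24,0],[-1,0,0,-0.24,0],[-1,0,0,-0.24,0]]]'; python3 look.py scene 120 170 320 320 s15.png; python3 look.py top 256 131 416 251 t15.png; python3 bolt.py pics/top.npy pics/scene.npy; python3 - <<'E'
from h import *
for n,o,k in(("scene",(120,170),4),("top",(256,131),5)):
    p=np.load(f"pics/{n}.npy",allow_pickle=True).item()
    for a in(26,30,35): 
        r=np.radians(a); print(n,a,((proj(p,[.6022+.062*np.cos(r),-.0036+.062*np.sin(r),.128])-o)*k).round(0))
E
```

```text
time_s: 16.48
position: [0.5791, 0.1593, 0.21]
orientation: [[0.001, 0.872, 0.489], [0.002, 0.489, -0.872], [-1.0, 0.002, -0.002]]
force: [-1.2, 0.5, -0.5]
opening: 0.0005
time_s: 16.98
position: [0.5228, 0.2599, 0.2091]
orientation: [[0.001, 0.873, 0.487], [-0.0, 0.487, -0.873], [-1.0, 0.0, 0.001]]
force: [-0.0, -0.8, -0.3]
opening: 0.0005
scale 4.0
scale 5.0
pics/top.npy (np.float64(39.23471068786318), np.float32(138.74414), np.float32(102.83594))
pics/scene.npy (np.float64(39.23177254689828), np.float32(115.05957), np.float32(78.58203))
scene 26 [[737. 232.]]
scene 30 [[739. 227.]]
scene 35 [[742. 221.]]
top 26 [[100. 211.]]
top 30 [[ 92. 215.]]
top 35 [[ 82. 221.]]
```

View pics/s15.png

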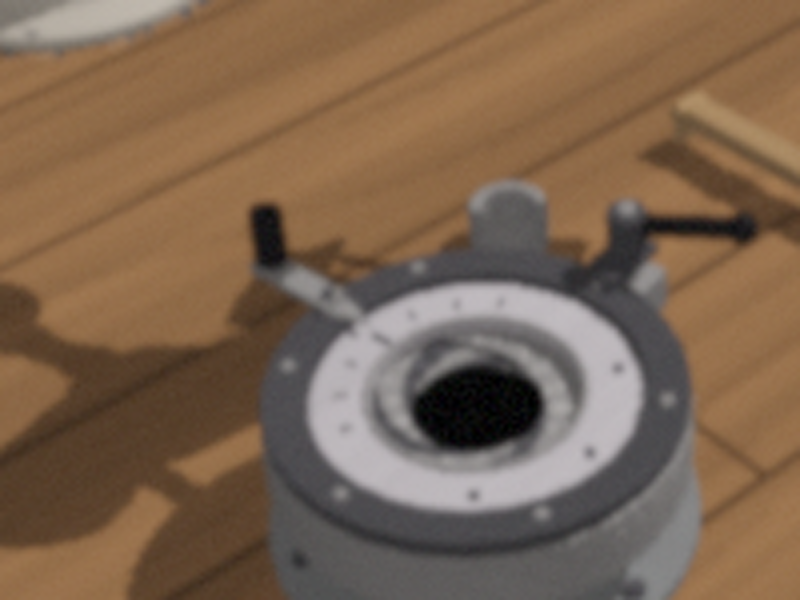

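View pics/t15.png

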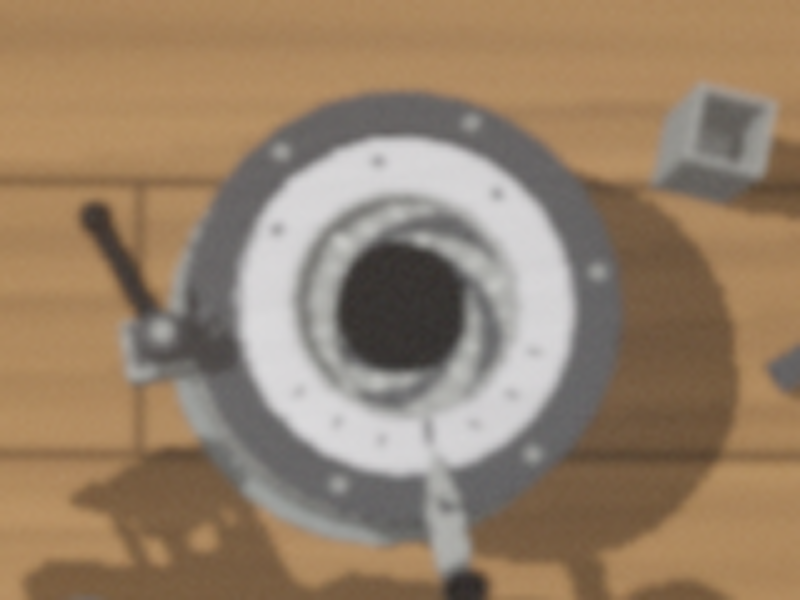

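The clamp ball is at (95,217), matching the 30° stop. The pointer is still in line with the long mark and the bystanders haven't moved. Handing in.

```bash
python3 -c "
from plant import *
s=get_state();print(s['time_s'],s['dq'].round(1));job_done()"
```

```text
17.0833 [-1.2  0.2 -0.2  0.2  0.1 -0.1]
the job is handed in; nothing more can be done
```

The damper is set on the long mark and locked; I handed the job in at about 17 s. With closed fingers, gripping nothing, I pushed the control lever clockwise about 50° at roughly 2–3 N. I then pushed the clamping lever clockwise to its stop.

**Last checks**
- **Pointer:** the lever read about 189.2° (world), and did not move when the clamp was tightened. The long mark measured about 189.4–189.7°; individual estimates ran from 188.9° to 189.9° depending on camera and method.
- **Clamp:** the lever stands at about 30°, which is its tight stop. A final nudge moved it only 0.2 mm while the force rose to about 7.5 N.
- **Surroundings:** the brush, tube and collar looked undisturbed where they showed in the pictures. The hammer was mostly out of frame, but the arm never came near it.
- **Robot:** it was clear of everything at hand-in.

**What went wrong:** the fingertips stood about 11–17 mm higher than the stated `tcp_to_tips` implies. My first push on the clamp rode over the ball with little force and did not turn it noticeably. I backed off, lowered about 30 mm in two steps and repeated the push.

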